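Draw the stray tube carrier out from behind the sorter guard

ROBOT

A 6-joint arm with a two-finger parallel gripper is mounted at the origin on the work surface. World frame = base frame: x ahead of the robot, y to its left, z up, the work surface at z = 0. Lengths are in m, angles in rad, forces in N, time in s.
With the tool pointing down it reaches from about 0.375 to 0.975 m from the base axis. Payload 3.8 kg.
Tool frame: the origin (TCP) lies at the very end of the fingers, on their centre line; the grasp point (between the pads) lies 19 mm behind it; z points along the fingers, y is the line along which they close (so a half turn about z gives the same grasp; the last joint's range is limited). The gripper opens to 85 mm and grips with 20 to 120 N. Pads are 22 mm wide; open, the fingers measure 114 mm over their backs; the gripper's body (76 mm by 85 mm) begins 54 mm behind the grasp point. The pads swing forward as they close: fully open they stand 13 mm farther back than shut.
Start: joints at [-1.206, 0.264, 1.604, -0, 1.274, -0.037], TCP at [0.264, -0.621, 0.231] pointing down, gripper open.
Joint ranges: [-2.63, 2.63], [-0.94, 2.18], [0.31, 2.57], [-1.31, 4.45], [0, 2.66], [-2.55, 2.55]. Speed limits (rad/s): [2.57, 2.57, 3.14, 3.14, 3.14, 3.14].

INTERFACE

Orientations are given as a unit quaternion [w, x, y, z].
In Python, from bench import telemetry, snapshot, camera_model, hand_in gives the robot as it stands.
- The arm moves only by the tool arm_command, never from a script. Its argument "deltas" is a list of rows, each an object with "delta_pos": the shift along the world's x, y, z in units of 40 mm (1.0 is 40 mm), a list of three; "rot": the turn, a rotation vector about the world's x, y, z in units of 5 degrees (1.0 is 5 degrees), a list of three. A call has 1 to 12 rows; each row is the pose to reach, as a shift and turn from the pose commanded when the call began; what a row does not reach only later rows make up. A row lasts 1/10 s, in which the tool goes at most 50 mm and 8.59 degrees, less where a joint would pass 70% of its speed; a pose out of reach is approached as far as the arm can. A call with a gripper value outside its range is refused whole. "hand" is the closure, from -1 (fully open) to 1 (shut), set as the call begins (left out, the last holds). The fingers move at their own pace and stop on an object; the grip force is fixed at half the most. Time passes only in rows, so rows that repeat a pose let the fingers close. It gives the time, the measured TCP pose, the force, the opening and the grip force at its end, in the units of the state.
- telemetry.observe(): the state, without advancing time (a new reading comes with each control period).
- snapshot(name): name is "scene" or "side" or "wrist"; returns the picture (384x512x3 uint8, red, green, blue); there is no depth.
- camera_model(name): a dict with "fov_y" (degrees; the focal length in pixels is half the picture's height over the tangent of half this angle, whatever the lens; pixels are square), "cx", "cy" (the principal point, pixels), "eye" and "rotation" of the camera in the world; the wrist camera has in their place "hand_eye" (4x4, takes a point from camera to tool coordinates, whose origin is the TCP and whose axes are the flange's). Camera axes: x right, y down, z forward; pixel columns grow to the right and rows downward; lengths in m; the calibration is good to about 2 mm. A picture is of the moment at which its call begins: read the wrist's pose just before it. camera_model takes no time and is no camera call.
- hand_in(): hands the job in; it is judged then, once.
The state is a dict: "clock": time; "qpos": joint angles; "qd": joint speeds; "joint_efforts": joint torques, N m; "position": TCP position; "tool_rot": TCP orientation; "ft_force": force on the tool from outside, world axes, zero at the start; "moment": the same for the moment, N m; "gripper_width": finger opening in m; "gripper_force": force on a finger pad.
Only numpy, scipy, OpenCV 4.12 (cv2) and the standard library are available. Lean on these libraries where they do the work, as an engineer would, in place of code of your own. Each camera call takes 0.05 s, during which the arm holds its last target. There are 200 camera calls.

TASK

A purple tube carrier has strayed behind the fixed barred guard of the sample sorter. Pick up the hooked rod by its yellow handle, reach the hook in through the guard's open end and draw the purple carrier out, standing upright, until it is wholly clear of the guard on the green mat; it is soiled, so touch it only with the rod. Leave the orange carrier where it stands, and at the end lay the rod down flat on the bench and let go.

Things in the scene. Friction and masses are not known exactly. Their poses are not given: they have to be found in the camera images.
- rod: Loose hooked rod, 0.16 kg, lying flat. Yellow handle block 110 long (x), 18 wide (y), 40 mm high. Origin: middle of the handle's underside; x along the rod to the hook, z up. Balance point about x = 25 mm. Dark round 10 mm bar, centre line at z = 5: straight to x = 270, then square to -y as far as y = -54, tip bent back to x = 252, y = -70 mm. A caught carrier sits at x = 245, y = -34.
- purple_carrier: The carrier to draw out: purple round puck that stands on the bench, 40 mm in diameter up to 19 mm high, then a 30 mm collar to 28 mm, with a dark hole in its top and a dark band; about 0.06 kg, slides on the bench. Origin: centre of its underside, z up.
- orange_carrier: Same kind of carrier in orange, also standing behind the guard about 90 mm beside the purple one (to either side); to be left alone. Origin: centre of its underside.
- guard: Fixed. Origin: bench, middle of the covered area (x -115..115, y -100..105 mm), z up. Roof: steel bars along y, 106 mm free height. Clear panel 88 mm high at x = -115, kerb 14 mm high at x = 115, white module 155 mm high (tubes on it to 260) beyond y = 105. Open end at y = -100 between two posts at x = -115 and 115. Floor inside: the bench. Flat green mat outside: x -100..100, y -280..-100.
Mind the look-alikes: they are no part of the job. Of the things that look like the purple_carrier, the smallest one is meant.

How it is judged:
On the way:
1. the rod draws the purple carrier: it touches it and has moved it at least 15 mm while it is still under the guard (contact force between rod and purple_carrier above 0.02 N and distance of purple_carrier from where it was at the start of the episode above 0.015 m and y of purple_carrier in the frame of guard above -0.095 m), for 0.04 s.
At the end, for the whole second after the job is handed in: Purple carrier upright (10 degrees) and still, centre on the green mat, at least 15 mm outside the guard's open end; rod lying flat on the bench (within 10 mm and 10 degrees) and still; orange carrier within 15 mm of its start (y of purple_carrier in the frame of guard between -0.28 and -0.115 m and x of purple_carrier in the frame of guard between -0.1 and 0.1 m and height (world z) of purple_carrier below 0.006 m and angle between each of purple_carrier, rod's own z axis and vertical below 0.17 rad and linear speed of each of purple_carrier, rod below 0.02 m/s and height (world z) of rod below 0.01 m and distance of orange_carrier from where it was at the start of the episode below 0.015 m); the robot touches nothing.
It fails at once if the robot itself touches the purple carrier (contact force between any of the fingers, the arm and purple_carrier above 0.3 N).
It fails at once if the orange carrier is moved more than 15 mm (distance of orange_carrier from where it was at the start of the episode above 0.015 m).
It fails at once if the purple carrier is tipped more than 30 degrees (angle between purple_carrier's own z axis and vertical above 0.52 rad).
It also fails if it takes over 46 s, if anything falls off the work surface, if the arm or the gripper's body presses on something with over 40 N, if the wrist force passes 120 N, or if a joint passes its speed limit or range.

## Working session

There is one attempt and no reset: what is moved stays moved. The work goes in short steps, Python scripts to look and compute and a tool call to move; the robot and the scene stay as the last step left them, time stands still between calls to the robot, and variables do not carry over. Pictures are saved under pics/ and viewed, at most 10 in all, crops included, and the job is handed in when it is done.

Besides the shell and the picture viewer there is one more tool, called after "Emit:" by a JSON object that holds its "method" and its "body", one argument or row to a line. arm_command: Moves the arm, as the interface text tells. Its arguments: {"type":"object","properties":{"deltas":{"type":"array"},"hand":{"type":"number"}},"required":["deltas"]}

```bash
mkdir -p pics; cat > h.py <<'E'
import numpy as np,cv2
from bench import telemetry,snapshot,camera_model,hand_in
from scipy.spatial.transform import Rotation as R
def cam(n,s=None):
    m=camera_model(n); f=192/np.tan(np.radians(m["fov_y"])/2)
    if n=="wrist":
        q=s["tool_rot"];T=np.eye(4);T[:3,:3]=R.from_quat([q[1],q[2],q[3],q[0]]).as_matrix();T[:3,3]=s["position"]
        T=T@np.array(m["hand_eye"]);return f,m["cx"],m["cy"],T[:3,3],T[:3,:3]
    return f,m["cx"],m["cy"],np.array(m["eye"]),np.array(m["rotation"])
def p2w(c,u,v,z=0):
    f,cx,cy,e,r=c; d=r@np.array([(u-cx)/f,(v-cy)/f,1]); return e+d*(z-e[2])/d[2]
def w2p(c,p):
    f,cx,cy,e,r=c; q=r.T@(np.array(p)-e); return cx+f*q[0]/q[2],cy+f*q[1]/q[2]
def shot(n,name):
    s=telemetry.observe();im=snapshot(n);np.save(f"pics/{name}.npy",im)
    cv2.imwrite(f"pics/{name}.png",cv2.cvtColor(im,cv2.COLOR_RGB2BGR)); return s,im
E
python3 - <<'E'
from h import *
a=[shot(n,n+"0")[1] for n in("scene","side")]
for n in("scene","side"):print(n,camera_model(n))
s,_=shot("wrist","wrist0");print(s)
for n in ("scene","side"):
    im=cv2.imread(f"pics/{n}0.png");cv2.imwrite(f"pics/{n}0b.png",cv2.resize(im,(800,600),interpolation=cv2.INTER_CUBIC))
E
```

```text
scene {'fov_y': 57.8753103635748, 'cx': 251.68946847338128, 'cy': 189.17172277868173, 'eye': array([0.93886789, 0.30202134, 0.79512003]), 'rotation': array([-0.08833165,  0.35042117,  0.90248971, -0.23433916])}
side {'fov_y': 57.86822204627706, 'cx': 256.9406947729676, 'cy': 190.4950788568253, 'eye': array([ 0.36041198, -0.59168305,  0.61926594]), 'rotation': array([-0.39166836,  0.89193453, -0.20764395,  0.08906559])}
{'clock': 0.1, 'qpos': array([-1.20589590e+00,  2.64709855e-01,  1.60525775e+00, -2.74083016e-05,
        1.27369769e+00, -3.69209850e-02]), 'qd': array([ 9.29651051e-05, -9.00813395e-04, -2.54003329e-03, -5.14151735e-04,
       -1.03173703e-03, -1.02575233e-04]), 'joint_efforts': array([ 4.17750070e-04, -5.16707325e+01, -3.68589592e+01, -8.91450054e-05,
        6.25439541e-03, -1.10344280e-05]), 'position': array([ 0.26372711, -0.6206203 ,  0.23005396]), 'tool_rot': array([-1.02027526e-03,  9.79883913e-01,  1.99565636e-01, -1.82108552e-04]), 'ft_force': array([0.25728562, 0.24291895, 0.52178703]), 'moment': array([ 0.07674622, -0.04872558, -0.00061748]), 'gripper_force': 0.0, 'gripper_width': 0.08527891912791111}
```

View pics/scene0b.png

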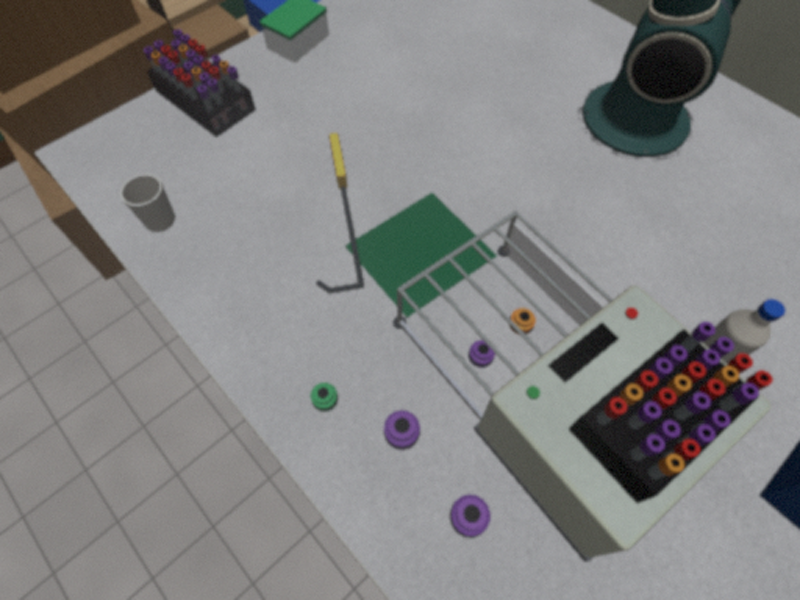

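View pics/side0b.png

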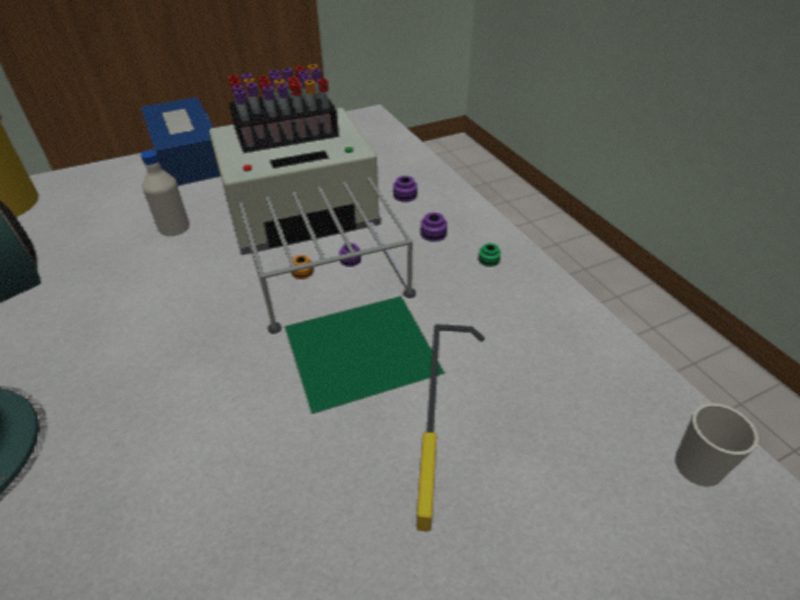

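The scene view shows the rod (handle at 338,160; hook at 340,288) and the guard with posts at 400,323 and 504,250. The purple carrier is at 481,352 and the orange one at 523,320. The larger purple look-alikes stand outside. The side view agrees with this.

```bash
sed -i 's/np.array(m\["rotation"\])/R.from_quat(np.roll(m["rotation"],-1)).as_matrix()/' h.py
python3 - <<'E'
from h import *
S=cam("scene");D=cam("side");k=.64
np.set_printoptions(precision=4,suppress=True)
def show(c,d):
    for n,(u,v,z) in d.items(): print(n,p2w(c,u*k,v*k,z))
print("scene");show(S,dict(mat1=(432,194,0),mat2=(497,255,0),mat3=(408,313,0),mat4=(347,246,0),hA=(334,134,.04),hB=(343,184,.04),elbow=(361,286,.005),bend=(331,291,.005),tip=(318,283,.005),purp=(482.5,349,.028),orng=(524,315,.028),postL=(400,323,0),postR=(504,250,0),big1=(402,424,.028)))
print("side");show(D,dict(mat1=(286,325,0),mat2=(405,297,0),mat3=(443,373,0),mat4=(313,412,0),hA=(425,516,.04),hB=(430,434,.04),elbow=(437,327,.005),bend=(472,330,.005),tip=(482,339,.005),purp=(350,247,.028),orng=(302,258,.028),postL=(409,293,0),postR=(274,328,0)))
im=np.load("pics/scene0.npy")
hsv=cv2.cvtColor(im,cv2.COLOR_RGB2HSV)
def blob(lo,hi,c,r=40):
    m=cv2.inRange(hsv,lo,hi);n,l,st,ce=cv2.connectedComponentsWithStats(m)
    return [(ce[i]/k,st[i,4]) for i in range(1,n) if st[i,4]>60]
print(blob((120,60,50),(150,255,255),0)[:8])
E
```

```text
scene
mat1 [ 0.445  -0.1377  0.    ]
mat2 [0.4565 0.0363 0.    ]
mat3 [0.6488 0.0144 0.    ]
mat4 [ 0.6373 -0.1554  0.    ]
hA [ 0.5052 -0.3465  0.04  ]
hB [ 0.5715 -0.2402  0.04  ]
elbow [ 0.674  -0.0745  0.005 ]
bend [ 0.7174 -0.1011  0.005 ]
tip [ 0.7237 -0.128   0.005 ]
purp [0.6173 0.1468 0.028 ]
orng [0.5261 0.1512 0.028 ]
postL [0.6709 0.0189 0.    ]
postR [0.4397 0.0375 0.    ]
big1 [0.7872 0.1488 0.028 ]
side
mat1 [0.4605 0.0373 0.    ]
mat2 [0.6604 0.0121 0.    ]
mat3 [ 0.6372 -0.1599  0.    ]
mat4 [ 0.4437 -0.1408  0.    ]
hA [ 0.5029 -0.3546  0.04  ]
hB [ 0.5574 -0.2652  0.04  ]
elbow [ 0.6722 -0.0779  0.005 ]
bend [ 0.7182 -0.108   0.005 ]
tip [ 0.7219 -0.1313  0.005 ]
purp [0.6174 0.1471 0.028 ]
orng [0.5303 0.1551 0.028 ]
postL [0.671  0.0181 0.    ]
postR [0.4414 0.0393 0.    ]
[(array([178.3482,  38.1027]), np.int32(70)), (array([191.4819,  59.711 ]), np.int32(93)), (array([166.5009,  64.3939]), np.int32(66)), (array([206.1343,  84.7685]), np.int32(135)), (array([704.0814, 330.9671]), np.int32(116)), (array([717.0384, 350.6605]), np.int32(220)), (array([480.599 , 353.2924]), np.int32(168)), (array([670.1744, 359.4064]), np.int32(249))]
```

Emit:
{"method": "arm_command", "body": {
  "deltas": [
    {"delta_pos": [7, 8.4, -1.8], "rot": [0, 0, 7]},
    {"delta_pos": [7, 8.4, -1.8], "rot": [0, 0, 7]},
    {"delta_pos": [7, 8.4, -1.8], "rot": [0, 0, 7]},
    {"delta_pos": [7, 8.4, -1.8], "rot": [0, 0, 7]},
    {"delta_pos": [7, 8.4, -1.8], "rot": [0, 0, 7]},
    {"delta_pos": [7, 8.4, -1.8], "rot": [0, 0, 7]},
    {"delta_pos": [7, 8.4, -1.8], "rot": [0, 0, 7]},
    {"delta_pos": [7, 8.4, -1.8], "rot": [0, 0, 7]},
    {"delta_pos": [7, 8.4, -1.8], "rot": [0, 0, 7]},
    {"delta_pos": [7, 8.4, -1.8], "rot": [0, 0, 7]},
    {"delta_pos": [7, 8.4, -1.8], "rot": [0, 0, 7]},
    {"delta_pos": [7, 8.4, -1.8], "rot": [0, 0, 7]}
  ],
  "hand": -1
}}

```text
clock: 1.35
position: [0.5435, -0.2858, 0.1592]
tool_rot: [0.0, 0.875, 0.485, -0.0]
ft_force: [-0.0, -1.2, 0.6]
gripper_width: 0.0854
gripper_force: 0.0
```

```bash
python3 - <<'E'
from h import *
s,im=shot("wrist","wrist1");print(s["clock"],s["position"],s["tool_rot"])
c=cam("wrist",s)
o=im.copy()
u=np.array([np.cos(np.radians(58)),np.sin(np.radians(58))]);w=np.array([u[1],-u[0]]);O=np.array([.530,-.305])
for x,y,z in((-55,9,40),(-55,-9,40),(55,9,40),(55,-9,40),(55,0,5),(270,0,5),(25,0,40)):
    p=O+u*x/1000-w*y/1000; q=w2p(c,[*p,z/1000]); print(x,y,np.round(q,0))
    cv2.circle(o,tuple(int(round(t)) for t in q),3,(255,0,0),-1)
cv2.imwrite("pics/w1.png",cv2.resize(o[:,:,::-1],(800,600)))
E
```

```text
1.35 [ 0.5434879  -0.2858434   0.15923299] [ 2.80875875e-05  8.74586141e-01  4.84870081e-01 -2.91442396e-04]
-55 9 [244. 263.]
-55 -9 [261. 263.]
55 9 [242. 158.]
55 -9 [262. 158.]
55 0 [252. 152.]
270 0 [ 252. -114.]
25 0 [252. 189.]
```

View pics/w1.png

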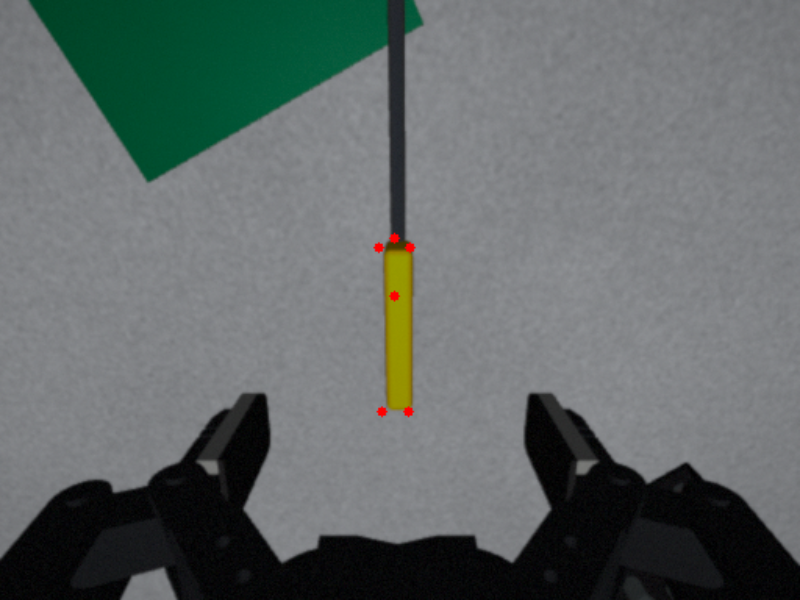

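The wrist view shows the handle at 398,330, within 2 mm of my prediction. I'll descend and grip.

Emit:
{"method": "arm_command", "body": {
  "deltas": [
    {"delta_pos": [0.05, 0, -1], "rot": [0, 0, 0]},
    {"delta_pos": [0.05, 0, -2], "rot": [0, 0, 0]},
    {"delta_pos": [0.05, 0, -2.8], "rot": [0, 0, 0]},
    {"delta_pos": [0.05, 0, -3.4], "rot": [0, 0, 0]},
    {"delta_pos": [0.05, 0, -3.75], "rot": [0, 0, 0]},
    {"delta_pos": [0.05, 0, -3.75], "rot": [0, 0, 0]},
    {"delta_pos": [0.05, 0, -3.75], "rot": [0, 0, 0]}
  ]
}}

```text
clock: 2.1
position: [0.5463, -0.2863, 0.0102]
tool_rot: [0.001, 0.875, 0.484, 0.0]
ft_force: [-0.2, -0.6, -0.1]
gripper_width: 0.0854
gripper_force: 0.0
```

Emit:
{"method": "arm_command", "body": {
  "deltas": [
    {"delta_pos": [0, 0, 0], "rot": [0, 0, 0]},
    {"delta_pos": [0, 0, 0], "rot": [0, 0, 0]},
    {"delta_pos": [0, 0, 0], "rot": [0, 0, 0]},
    {"delta_pos": [0, 0, 0], "rot": [0, 0, 0]},
    {"delta_pos": [0, 0, 0], "rot": [0, 0, 0]},
    {"delta_pos": [0, 0, 0], "rot": [0, 0, 0]},
    {"delta_pos": [0, 0, 0], "rot": [0, 0, 0]},
    {"delta_pos": [0, 0, 0], "rot": [0, 0, 0]},
    {"delta_pos": [0, 0, 0], "rot": [0, 0, 0]},
    {"delta_pos": [0, 0, 0], "rot": [0, 0, 0]}
  ],
  "hand": 1
}}

```text
clock: 3.1
position: [0.5466, -0.2854, 0.0099]
tool_rot: [0.0, 0.875, 0.485, 0.0]
ft_force: [-0.4, 0.9, 5.3]
gripper_width: 0.017
gripper_force: 59.7
```

Emit:
{"method": "arm_command", "body": {
  "deltas": [
    {"delta_pos": [0, 0, 0.6], "rot": [0, 0, 0]},
    {"delta_pos": [0, 0, 1.2], "rot": [0, 0, 0]},
    {"delta_pos": [0, 0.3, 1.2], "rot": [0, 0, 1.2]},
    {"delta_pos": [0, 0.6, 1.2], "rot": [0, 0, 2.4]},
    {"delta_pos": [0, 0.9, 1.2], "rot": [0, 0, 3.6]},
    {"delta_pos": [0.05, 0.95, 1.2], "rot": [0, 0, 4.8]},
    {"delta_pos": [0.05, 0.95, 1.2], "rot": [0, 0, 5.4]},
    {"delta_pos": [0.05, 0.95, 1.2], "rot": [0, 0, 5.4]},
    {"delta_pos": [0.05, 0.95, 1.2], "rot": [0, 0, 5.4]},
    {"delta_pos": [0.05, 0.95, 1.2], "rot": [0, 0, 5.4]}
  ]
}}

```text
clock: 4.1
position: [0.5475, -0.2471, 0.0567]
tool_rot: [-0.0, 0.738, 0.675, -0.0]
ft_force: [0.4, 0.3, -1.3]
gripper_width: 0.0171
gripper_force: 58.9
```

```bash
cat >> h.py <<'E'
G0=np.array([.564,.128]);gx=np.array([.9964,-.085]);gy=np.array([.085,.9964])
def g(p): d=np.array(p)[:2]-G0; return np.round(1000*np.array([d@gx,d@gy]),1)
def overlay(n,s,name,ang,dz,xt=25.4):
    "predicted rod in picture n"
    c=cam(n,s);im=np.load(f"pics/{name}.npy").copy()
    a=np.radians(ang);u=np.array([np.cos(a),np.sin(a)]);w=np.array([u[1],-u[0]]);O=s["position"][:2]-u*xt/1000
    P=[w2p(c,[*(O+u*x/1000-w*y/1000),.005+dz]) for x,y in((55,0),(270,0),(270,-54),(252,-70))]
    im=cv2.resize(im,(800,600),interpolation=cv2.INTER_CUBIC)
    for p in P: cv2.circle(im,tuple(int(round(t/.64)) for t in p),2,(255,0,0),-1)
    print(n,np.round(np.array(P)/.64,0).tolist(),"elbow g",g(O+u*.27));cv2.imwrite(f"pics/{name}.png",im[:,:,::-1])
E
python3 - <<'E'
from h import *
s,_=shot("scene","sc2");print(s["position"],s["tool_rot"],g(s["position"]))
overlay("scene",s,"sc2",85.1,s["position"][2]-.0099)
shot("side","sd2");overlay("side",s,"sd2",85.1,s["position"][2]-.0099)
a=cv2.imread("pics/sc2.png")[100:400,250:650];b=cv2.imread("pics/sd2.png")[200:500,200:600]
cv2.imwrite("pics/m2.png",np.hstack([a,b]))
E
```

```text
[ 0.54753984 -0.2471386   0.05672665] [-4.62810387e-04  7.37509217e-01  6.75336880e-01 -1.97562139e-04] [  15.5 -375.2]
scene [[360.0, 180.0], [437.0, 261.0], [411.0, 279.0], [396.0, 276.0]] elbow g [  15.6 -130.6]
side [[408.0, 402.0], [356.0, 296.0], [389.0, 288.0], [403.0, 292.0]] elbow g [  15.6 -130.6]
```

View pics/m2.png

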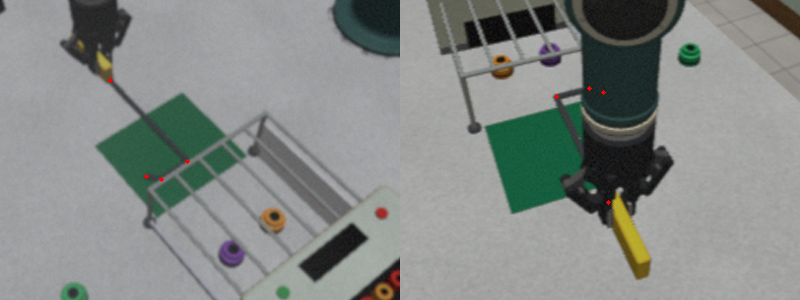

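The predicted rod points lie on the rod in both views (scene elbow 437,261), and the hook is held level just outside the guard. I'll reach in over the purple carrier and lower behind it.

Emit:
{"method": "arm_command", "body": {
  "deltas": [
    {"delta_pos": [0.05, 0.5, 0], "rot": [0, 0, 0]},
    {"delta_pos": [0.1, 1.1, 0], "rot": [0, 0, 0]},
    {"delta_pos": [0.16, 1.7, 0], "rot": [0, 0, 0]},
    {"delta_pos": [0.22, 2.3, 0], "rot": [0, 0, 0]},
    {"delta_pos": [0.28, 2.9, 0], "rot": [0, 0, 0]},
    {"delta_pos": [0.34, 3.5, 0], "rot": [0, 0, 0]},
    {"delta_pos": [0.4, 4.1, 0], "rot": [0, 0, 0]},
    {"delta_pos": [0.44, 4.5, 0], "rot": [0, 0, 0]},
    {"delta_pos": [0.45, 4.7, 0], "rot": [0, 0, 0]},
    {"delta_pos": [0.45, 4.7, 0], "rot": [0, 0, 0]},
    {"delta_pos": [0.45, 4.7, 0], "rot": [0, 0, 0]},
    {"delta_pos": [0.45, 4.7, 0], "rot": [0, 0, 0]}
  ]
}}

```text
clock: 5.4
position: [0.566, -0.0601, 0.0573]
tool_rot: [0.0, 0.737, 0.675, -0.0]
ft_force: [-1.0, 0.4, -2.5]
gripper_width: 0.0171
gripper_force: 58.9
```

```bash
python3 - <<'E'
from h import *
s,_=shot("scene","sc3");print(s["position"],s["ft_force"],g(s["position"]))
overlay("scene",s,"sc3",85.1,s["position"][2]-.0099)
shot("side","sd3");overlay("side",s,"sd3",85.1,s["position"][2]-.0099)
a=cv2.imread("pics/sc3.png")[150:450,300:700];b=cv2.imread("pics/sd3.png")[150:450,200:600]
cv2.imwrite("pics/m3.png",np.hstack([a,b]))
E
```

```text
[ 0.5659946  -0.06010436  0.05730976] [-0.99862869  0.44214105 -2.4748199 ] [  18.  -187.3]
scene [[426.0, 251.0], [517.0, 347.0], [490.0, 367.0], [474.0, 364.0]] elbow g [18.1 57.3]
side [[363.0, 307.0], [325.0, 230.0], [354.0, 223.0], [366.0, 227.0]] elbow g [18.1 57.3]
```

View pics/m3.png

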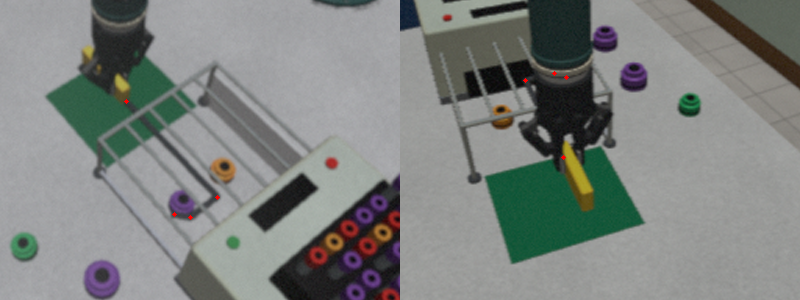

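The hook is past the purple carrier, with its elbow at guard (18, 57) and the carrier at (51, 23). Now I'll lower it.

Emit:
{"method": "arm_command", "body": {
  "deltas": [
    {"delta_pos": [0, 0, -0.3], "rot": [0, 0, 0]},
    {"delta_pos": [0, 0, -0.6], "rot": [0, 0, 0]},
    {"delta_pos": [0, 0, -0.85], "rot": [0, 0, 0]},
    {"delta_pos": [0, 0, -1.05], "rot": [0, 0, 0]},
    {"delta_pos": [0, 0, -1.15], "rot": [0, 0, 0]},
    {"delta_pos": [0, 0, -1.15], "rot": [0, 0, 0]},
    {"delta_pos": [0, 0, -1.15], "rot": [0, 0, 0]}
  ]
}}

```text
clock: 6.2
position: [0.5662, -0.0592, 0.0112]
tool_rot: [0.0, 0.737, 0.676, 0.0]
ft_force: [-0.7, 0.5, -2.2]
gripper_width: 0.0172
gripper_force: 58.9
```

```bash
python3 - <<'E'
from h import *
s,_=shot("scene","sc4");print(s["position"],s["ft_force"],g(s["position"]))
overlay("scene",s,"sc4",85.1,s["position"][2]-.0099)
a=cv2.imread("pics/sc4.png")[250:420,400:600]
cv2.imwrite("pics/m4.png",cv2.resize(a,(600,510)))
E
```

```text
[ 0.56618229 -0.0592159   0.01116361] [-0.66793631  0.53970578 -2.20225221] [  18.1 -186.4]
scene [[425.0, 266.0], [512.0, 359.0], [486.0, 379.0], [470.0, 376.0]] elbow g [18.2 58.2]
```

View pics/m4.png

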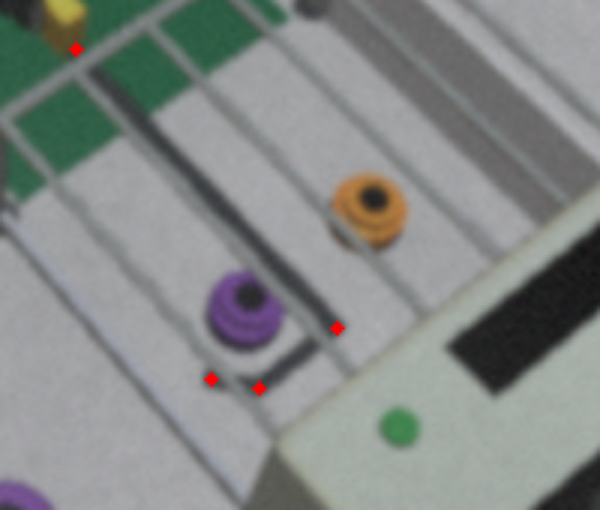

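The hook is down behind the purple carrier (pixel 248,310), with the bar at 300,360 and the orange carrier clear of it. I'll draw the carrier out now.

Emit:
{"method": "arm_command", "body": {
  "deltas": [
    {"delta_pos": [-0.01, -0.1, 0], "rot": [0, 0, 0]},
    {"delta_pos": [-0.02, -0.25, 0], "rot": [0, 0, 0]},
    {"delta_pos": [-0.04, -0.45, 0], "rot": [0, 0, 0]},
    {"delta_pos": [-0.06, -0.7, 0], "rot": [0, 0, 0]},
    {"delta_pos": [-0.08, -0.95, 0], "rot": [0, 0, 0]},
    {"delta_pos": [-0.1, -1.2, 0], "rot": [0, 0, 0]},
    {"delta_pos": [-0.12, -1.45, 0], "rot": [0, 0, 0]},
    {"delta_pos": [-0.14, -1.7, 0], "rot": [0, 0, 0]},
    {"delta_pos": [-0.17, -1.95, 0], "rot": [0, 0, 0]},
    {"delta_pos": [-0.18, -2.15, 0], "rot": [0, 0, 0]},
    {"delta_pos": [-0.19, -2.3, 0], "rot": [0, 0, 0]},
    {"delta_pos": [-0.2, -2.4, 0], "rot": [0, 0, 0]}
  ]
}}

```text
clock: 7.45
position: [0.558, -0.1559, 0.0113]
tool_rot: [0.0, 0.737, 0.676, 0.0]
ft_force: [0.1, 1.3, -2.1]
gripper_width: 0.0171
gripper_force: 58.9
```

```bash
python3 - <<'E'
from h import *
s,_=shot("scene","sc5");print(s["position"],s["ft_force"],g(s["position"]))
overlay("scene",s,"sc5",85.1,s["position"][2]-.0099)
a=cv2.imread("pics/sc5.png")[200:400,350:600]
cv2.imwrite("pics/m5.png",cv2.resize(a,(625,500)))
E
```

```text
[ 0.55795855 -0.15585374  0.01126823] [ 0.13029179  1.33085025 -2.09634264] [  18.1 -283.3]
scene [[390.0, 230.0], [470.0, 315.0], [445.0, 333.0], [430.0, 331.0]] elbow g [ 18.2 -38.7]
```

View pics/m5.png

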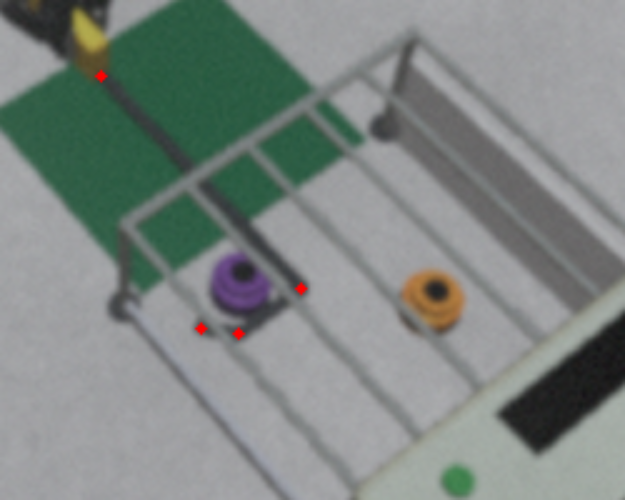

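The carrier (240,280) sits upright in the hook and follows it, and the orange one hasn't moved. I'll draw on to the mat.

Emit:
{"method": "arm_command", "body": {
  "deltas": [
    {"delta_pos": [-0.01, -0.15, 0], "rot": [0, 0, 0]},
    {"delta_pos": [-0.03, -0.4, 0], "rot": [0, 0, 0]},
    {"delta_pos": [-0.06, -0.7, 0], "rot": [0, 0, 0]},
    {"delta_pos": [-0.08, -1, 0], "rot": [0, 0, 0]},
    {"delta_pos": [-0.11, -1.3, 0], "rot": [0, 0, 0]},
    {"delta_pos": [-0.14, -1.6, 0], "rot": [0, 0, 0]},
    {"delta_pos": [-0.16, -1.9, 0], "rot": [0, 0, 0]},
    {"delta_pos": [-0.19, -2.2, 0], "rot": [0, 0, 0]},
    {"delta_pos": [-0.21, -2.45, 0], "rot": [0, 0, 0]},
    {"delta_pos": [-0.23, -2.65, 0], "rot": [0, 0, 0]},
    {"delta_pos": [-0.24, -2.8, 0], "rot": [0, 0, 0]},
    {"delta_pos": [-0.24, -2.85, 0], "rot": [0, 0, 0]}
  ]
}}

```text
clock: 8.7
position: [0.5483, -0.2699, 0.0113]
tool_rot: [0.0, 0.737, 0.676, 0.0]
ft_force: [-0.2, 0.5, -2.3]
gripper_width: 0.0174
gripper_force: 58.9
```

Emit:
{"method": "arm_command", "body": {
  "deltas": [
    {"delta_pos": [0, 0, 0], "rot": [0, 0, 0]},
    {"delta_pos": [0, 0, -0.015], "rot": [0, 0, 0]},
    {"delta_pos": [0, 0, -0.03], "rot": [0, 0, 0]},
    {"delta_pos": [0, 0, -0.03], "rot": [0, 0, 0]}
  ]
}}

```text
clock: 9.1
position: [0.5484, -0.2689, 0.01]
tool_rot: [-0.0, 0.737, 0.676, -0.0]
ft_force: [0.0, 0.4, -2.2]
gripper_width: 0.0171
gripper_force: 59.1
```

```bash
python3 - <<'E'
from h import *
s,_=shot("scene","sc6");print(s["position"],s["ft_force"],g(s["position"]))
overlay("scene",s,"sc6",85.1,0)
a=cv2.imread("pics/sc6.png")[120:400,300:600]
cv2.imwrite("pics/m6.png",cv2.resize(a,(600,560)))
E
```

```text
[ 0.54839471 -0.268889    0.00999851] [ 0.0492032   0.37380564 -2.21453557] [  18.2 -396.8]
scene [[353.0, 191.0], [426.0, 269.0], [401.0, 285.0], [387.0, 283.0]] elbow g [  18.3 -152.2]
```

View pics/m6.png

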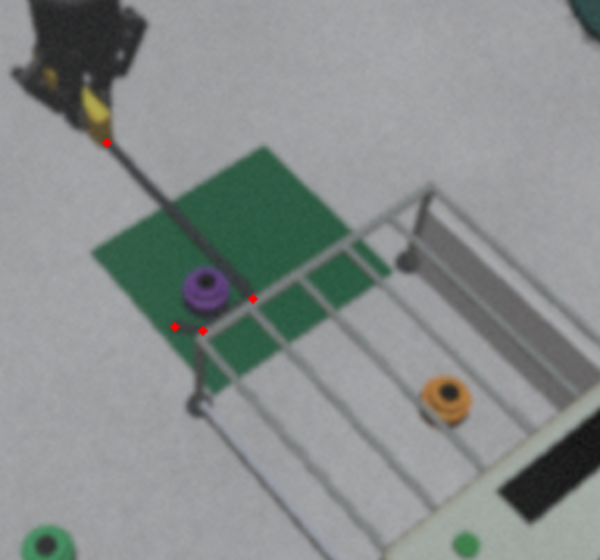

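The purple carrier (205,290) stands on the mat clear of the guard. The wrist still carries the rod's weight, so I'll lower until it bears on the bench.

Emit:
{"method": "arm_command", "body": {
  "deltas": [
    {"delta_pos": [0, 0, -0.02], "rot": [0, 0, 0]},
    {"delta_pos": [0, 0, -0.04], "rot": [0, 0, 0]},
    {"delta_pos": [0, 0, -0.04], "rot": [0, 0, 0]}
  ]
}}

```text
clock: 9.45
position: [0.5485, -0.269, 0.0099]
tool_rot: [-0.0, 0.737, 0.676, 0.0]
ft_force: [-3.7, 2.1, 8.2]
gripper_width: 0.0173
gripper_force: 60.5
```

It's in contact now. I'll release and rise.

Emit:
{"method": "arm_command", "body": {
  "deltas": [
    {"delta_pos": [0, 0, 0], "rot": [0, 0, 0]},
    {"delta_pos": [0, 0, 0], "rot": [0, 0, 0]},
    {"delta_pos": [0, 0, 0], "rot": [0, 0, 0]},
    {"delta_pos": [0, 0, 0], "rot": [0, 0, 0]},
    {"delta_pos": [0, 0, 0], "rot": [0, 0, 0]},
    {"delta_pos": [0, 0, 0], "rot": [0, 0, 0]},
    {"delta_pos": [0, 0, 0], "rot": [0, 0, 0]},
    {"delta_pos": [0, 0, 0], "rot": [0, 0, 0]},
    {"delta_pos": [0, 0, 0], "rot": [0, 0, 0]}
  ],
  "hand": -1
}}

```text
clock: 10.35
position: [0.5484, -0.2693, 0.0085]
tool_rot: [0.0, 0.737, 0.676, -0.0]
ft_force: [-0.0, -0.2, -0.1]
gripper_width: 0.0857
gripper_force: 0.0
```

Emit:
{"method": "arm_command", "body": {
  "deltas": [
    {"delta_pos": [0, 0, 0.3], "rot": [0, 0, 0]},
    {"delta_pos": [0, 0, 0.8], "rot": [0, 0, 0]},
    {"delta_pos": [0, 0, 1.6], "rot": [0, 0, 0]},
    {"delta_pos": [0, 0, 2.5], "rot": [0, 0, 0]},
    {"delta_pos": [0, 0, 3.5], "rot": [0, 0, 0]},
    {"delta_pos": [0, 0, 4], "rot": [0, 0, 0]},
    {"delta_pos": [0, 0, 4], "rot": [0, 0, 0]},
    {"delta_pos": [0, 0, 4], "rot": [0, 0, 0]},
    {"delta_pos": [0, 0, 4], "rot": [0, 0, 0]}
  ]
}}

```text
clock: 11.25
position: [0.5472, -0.2686, 0.1669]
tool_rot: [-0.001, 0.737, 0.676, -0.0]
ft_force: [0.5, -0.2, 0.6]
gripper_width: 0.0854
gripper_force: 0.0
```

```bash
python3 - <<'E'
from h import *
shot("scene","sc7");s,_=shot("wrist","wr7");print(s["position"],s["ft_force"],s["gripper_width"])
a=cv2.resize(cv2.imread("pics/sc7.png"),(800,600))[100:400,280:580];b=cv2.resize(cv2.imread("pics/wr7.png"),(400,300))
cv2.imwrite("pics/m7.png",np.hstack([a,b]))
print(g(p2w(cam("scene"),403*.64,261*.64,.028)))
E
```

```text
[ 0.5470906  -0.26853997  0.16643803] [-0.8956287   0.12075207 -0.55832404] 0.08544576496073378
[  49.5 -177. ]
```

View pics/m7.png

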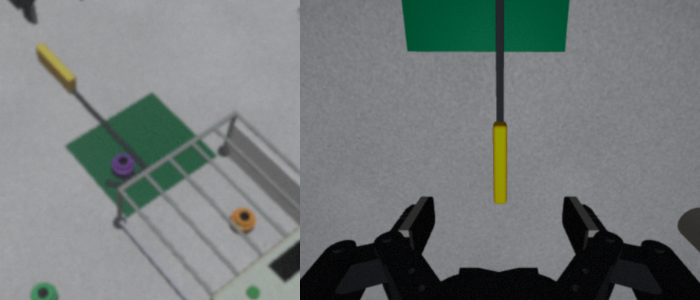

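The purple carrier (123,165) stands upright on the mat at guard (50, -177) mm. The rod lies flat and free, and the orange carrier hasn't moved.

```bash
python3 -c "
from bench import hand_in;print(hand_in())"
```

```text
the job is handed in; nothing more can be done
None
```

I handed the job in at about 11 s: the purple carrier stands upright on the green mat about 77 mm outside the guard, touched only by the rod, the rod lies flat and released, and the orange carrier looks unmoved; no verdict was returned.

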